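# Snap the clay-rolling tube into its spring clip

## Task

Put the thick clay-rolling tube away: lay it across the two forks of the clip holder on the table and push it down past the sprung jaw until it sits at the bottom of both forks and the jaw has snapped shut over it. Leave the thin tube lying where it is.

Things in the scene. Friction and masses are not known exactly. Their poses are not given: they have to be found in the camera images.
- thick_tube_center (a point): centre of the THICK aluminium tube, the one to put away: 18 mm in diameter, 200 mm long, about 60 g, lying on two black square end caps (26 x 26 mm, 14 mm long), so its axis is 13 mm above the table. The point is on the axis half-way along; its y axis runs along the tube. Grasp it here across the 18 mm; the middle 170 mm is bare tube.
- thin_tube_center (a point): centre of the THIN aluminium tube, a bystander that stays where it lies: 10 mm in diameter, 200 mm long, with black square end caps of 16 mm; its y axis runs along the tube.
- seat (a point): where the thick tube's centre rests in the clip holder, 42 mm above the table; the seated tube lies along y. Board 66 x 160 x 10 mm fixed to the table, a fork 14 mm wide at y = -50 and at +50 mm, total height 79 mm. Fork floor 9 mm below this point, fixed aluminium prong at x = +12.5 mm, flared at the top. Between the forks fingers have 80 mm free, down to 18 mm below this point.
- jaw (a joint): opening of the dark sprung jaw, one part on the -x side of both forks: 0 = shut, in rad. Its top leans out (mouth about 37 mm wide, 36 mm above the seat point), its nose reaches over the seat 13 mm above that point, 13.5 mm from the prong. The tube pushed straight down at the seat point opens it to about 0.2 with about 10 N in all; then it springs back to 0 over the tube.

How it is judged:
At the end, for the whole second after the job is handed in: the thick tube lies in both forks with its centre within 8 mm in height, 10 mm across and 25 mm along of the seat point, along the forks within 10 degrees, the dark jaw is shut over it (under 0.06 rad), and the thin tube is within 30 mm of where it was at the start (z of thick_tube_center in the frame of seat between -0.008 and 0.008 m and x of thick_tube_center in the frame of seat between -0.01 and 0.01 m and y of thick_tube_center in the frame of seat between -0.025 and 0.025 m and angle between the y axis of thick_tube_center and the y axis of seat, either way round below 0.175 rad and value of joint jaw below 0.06 rad and distance of thin_tube_center from where it was at the start of the episode below 0.03 m); the robot touches nothing.
It also fails if it takes over 48 s, if anything falls off the work surface, if the arm or the gripper's body presses on something with over 40 N, if the wrist force passes 120 N, or if a joint passes its speed limit or range.

## Robot

A 6-joint arm with a two-finger parallel gripper is mounted at the origin on a cart in front of the work surface, level with it; the furniture and walls round the work are solid. World frame = base frame: x ahead of the robot, y to its left, z up, the work surface at z = 0. Lengths are in m, angles in rad, forces in N, time in s.
With the tool pointing down it reaches from about 0.325 to 0.75 m from the base axis. Payload 7.6 kg.
Tool frame: the origin (TCP) lies between the finger pads; the fingertips stand 25 mm ahead of it and the grasp point (between the pads) lies 6 mm ahead of it; z points along the fingers, y is the direction in which the jaws open and shut (so a half turn about z gives the same grasp; the last joint's range is limited). The gripper opens to 85 mm and grips with 20 to 120 N. Pads are 22 mm wide; open, the fingers measure 114 mm over their backs; the gripper's body (76 mm by 85 mm) begins 54 mm behind the grasp point. The pads swing forward as they close: fully open they stand 13 mm farther back than shut.
Start: joints at [1.252, 0.052, 1.401, -0, 1.689, -0.07], TCP at [0.129, 0.509, 0.256] pointing down, gripper open.
Joint ranges: [-2.9, 2.9], [-0.91, 2.17], [0.12, 2.37], [-1.06, 4.2], [0.26, 2.73], [-2.93, 2.93]. Speed limits (rad/s): [2.57, 2.57, 3.01, 3.14, 3.14, 3.14].

## Interface

Orientations are given as a unit quaternion [x, y, z, w].
In Python, from cell import manip, cams gives the robot as it stands.
- The arm moves only by the tool step_arm, never from a script. Its argument "moves" is a list of rows, each an object of numbers: "tx", "ty", "tz": the shift along the tool's x, y, z in units of 0.15 m (1.0 is 0.15 m); "twist": the turn about the tool's z in units of 180 degrees (1.0 is 180 degrees); "claw": the opening, from 0 (shut) to 1 (fully open). In form: [{"tx": .., "ty": .., "tz": .., "twist": .., "claw": ..}, ...]. A call has 1 to 12 rows; each row is the pose to reach, as a shift and turn from the pose measured when the call began, along the tool's axes at that moment, turning the shorter way round; what a row does not reach only later rows make up. A row lasts 1/10 s, in which the tool goes at most 50 mm and 8.59 degrees, less where a joint would pass 70% of its speed; a pose out of reach is approached as far as the arm can. A call with a number of a shift or a turn outside -1 to 1 is refused whole. A call with a gripper value outside its range is refused whole. The fingers move at their own pace and stop on an object; the grip force is fixed at half the most. Time passes only in rows, so rows that repeat a pose let the fingers close. It gives the time, the measured TCP pose, the force and the opening at its end, in the units of the state.
- manip.observe(): the state, without advancing time (a new reading comes with each control period).
- cams.grab_frame(name): name is "side" or "top" or "wrist"; returns (picture, depth): 384x512x3 uint8, red, green, blue; 384x512 float32, m along the optical axis (not along the pixel's ray), 0 where there is no reading.
- cams.camera_model(name): a dict with "mtx" (3x3 intrinsics, pixels), "dist" ([k1, k2, p1, p2, k3] as OpenCV has them; the pictures are not rectified), "rvec" (rotation vector, rad) and "tvec" (3), from world to camera coordinates, as OpenCV has them; the wrist camera has in their place "tool_from_camera" (4x4, takes a point from camera to tool coordinates, whose origin is the TCP and whose axes are the flange's). Camera axes: x right, y down, z forward; pixel columns grow to the right and rows downward; lengths in m; the calibration is good to about 2 mm. A picture is of the moment at which its call begins: read the wrist's pose just before it. camera_model takes no time and is no camera call.
- manip.sign_off(): hands the job in, once; it reports no verdict.
The state is a dict: "t": time; "joint_pos": joint angles; "dq": joint speeds; "tau": joint torques, N m; "ee_pos": TCP position; "eef_rot": TCP orientation; "ft_force": force on the tool from outside, world axes, zero at the start; "wrist_torque": the same for the moment, N m; "grip_width": opening from 0.0 (shut) to 1.0 (fully open).
Only numpy, scipy, OpenCV 4.12 (cv2) and the standard library are available. Lean on these libraries where they do the work, as an engineer would, in place of code of your own. Each camera call takes 0.05 s, during which the arm holds its last target. There are 200 camera calls.

## Working session

There is one attempt and no reset: what is moved stays moved. The work goes in short steps, Python scripts to look and compute and a tool call to move; the robot and the scene stay as the last step left them, time stands still between calls to the robot, and variables do not carry over. Pictures are saved under pics/ and viewed, about 8 in all and at most 12, crops included, and the job is handed in when it is done.

Besides the shell and the picture viewer there is one more tool, called after "Request:" as name([rows], argument=value, ...), one row to a line, values as JSON. step_arm: Moves the arm, as the interface text tells. Its arguments: {"type":"object","properties":{"moves":{"type":"array"}},"required":["moves"]}

```bash
mkdir -p pics
cat > h.py <<'E'
import numpy as np, cv2
from cell import manip, cams
from scipy.spatial.transform import Rotation as R
def snap(name, fn):
    s=manip.observe(); im,d=cams.grab_frame(name); cv2.imwrite('pics/'+fn,im[:,:,::-1]); np.savez('pics/'+fn[:-4]+'.npz',im=im,d=d,p=s['ee_pos'],q=s['eef_rot'])
    return s,im,d
def cloud(name, fn):
    z=np.load('pics/'+fn[:-4]+'.npz'); d=z['d']; m=cams.camera_model(name)
    h,w=d.shape; uv=np.stack(np.meshgrid(np.arange(w),np.arange(h)),-1).reshape(-1,1,2).astype(np.float32)
    n=cv2.undistortPoints(uv,np.array(m['mtx']),np.array(m['dist'])).reshape(h,w,2)
    P=np.dstack([n[...,0]*d,n[...,1]*d,d])
    if 'rvec' in m:
        r=R.from_rotvec(np.ravel(m['rvec'])).as_matrix(); W=(P-np.ravel(m['tvec']))@r
    else:
        T=np.array(m['tool_from_camera']); W=(P@T[:3,:3].T+T[:3,3])@R.from_quat(z['q']).as_matrix().T+z['p']
    W[d==0]=np.nan
    return z['im'],W
E
python3 - <<'E'
from h import *
for n in ('top','side'): s,_,_=snap(n,n+'0.png')
print(s)
a=np.vstack([cv2.imread('pics/top0.png'),]); cv2.imwrite('pics/both.png',np.hstack([cv2.resize(cv2.imread(f'pics/{n}0.png'),(400,300)) for n in('top','side')]))
E
```

```text
{'t': 0.05, 'joint_pos': array([ 1.25170759e+00,  5.28458094e-02,  1.40171537e+00,  1.71425900e-05,
        1.68859657e+00, -7.03046786e-02]), 'dq': array([ 1.13334325e-03,  2.48057807e-06, -3.39389086e-05,  1.99266352e-03,
       -9.81782472e-04, -9.85709367e-04]), 'tau': array([ 1.44979007e-03, -3.82963300e+01, -3.61366439e+01, -1.19955130e-04,
        4.98306370e-03, -5.63142203e-05]), 'ee_pos': array([0.12916366, 0.50859839, 0.25547239]), 'eef_rot': array([ 1.24070454e-01,  9.92273103e-01, -7.66113512e-04, -1.59750137e-04]), 'ft_force': array([ 0.23905021, -0.33574832, -0.27553052]), 'wrist_torque': array([-0.03426837,  0.02805102, -0.00541266]), 'grip_width': 0.9997562370919615}
```

View pics/top0.png

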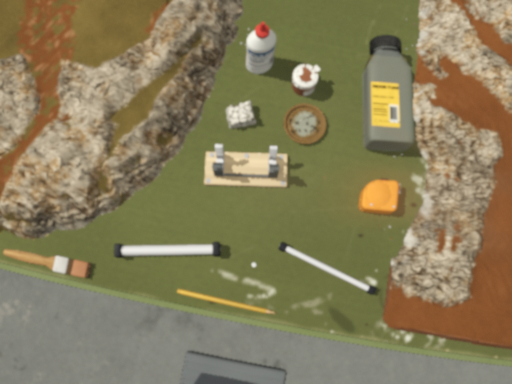

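View pics/side0.png

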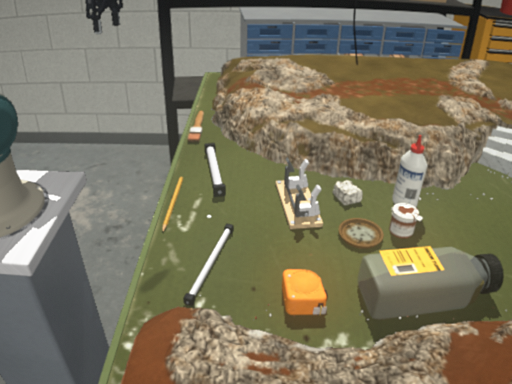

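Top view: the thick tube runs from (117,250) to (217,249), and the thin tube from (283,246) to (373,290). The holder board spans (205,152)–(288,187), with its dark jaw towards the robot and bright prongs at (219,150) and (273,150).

Run:
```python
from h import *
im,W=cloud('top','top0.png')
def reg(n,u0,u1,v0,v1,z0,z1,bright=None):
    P=W[v0:v1,u0:u1].reshape(-1,3); c=im[v0:v1,u0:u1].reshape(-1,3).astype(int)
    k=(P[:,2]>z0)&(P[:,2]<z1)
    if bright: k&=c.min(1)>bright
    P=P[k]; r=cv2.minAreaRect(P[:,:2].astype(np.float32)); m=P.mean(0); e=np.linalg.svd(P[:,:2]-m[:2],full_matrices=False)[2][0]
    print(n,k.sum(),'mean',m.round(4),'rect',r,'dir',np.degrees(np.arctan2(e[1],e[0])).round(2),'zmax',P[:,2].max().round(3))
reg('thick',110,226,238,262,.010,.05)
reg('thickbare',124,212,238,262,.012,.05,120)
reg('thin',278,380,238,296,.006,.05)
reg('board',198,295,142,195,.005,.016)
reg('forks',198,295,130,195,.05,.1)
reg('forkL',205,235,130,195,.05,.1)
reg('forkR',260,290,130,195,.05,.1)
reg('tall',198,295,130,195,.025,.1)
print('table z',np.nanmedian(W[200:235,100:400,2]))
```

```text
thick 1062 mean [0.4517 0.1666 0.0198] rect ((0.45177361369132996, 0.16742803156375885), (0.02588818594813347, 0.1998719722032547), 11.995636940002441) dir -77.88 zmax 0.03
thickbare 816 mean [0.452  0.1652 0.0189] rect ((0.4523330330848694, 0.16660167276859283), (0.017562927678227425, 0.1658381074666977), 11.600683212280273) dir -77.98 zmax 0.026
thin 599 mean [ 0.4755 -0.1347  0.0116] rect ((0.4764816164970398, -0.13480323553085327), (0.2006121724843979, 0.016375187784433365), 74.7030029296875) dir -105.55 zmax 0.02
board 2078 mean [0.6348 0.0524 0.0089] rect ((0.6364545822143555, 0.05331509932875633), (0.06691949814558029, 0.15960653126239777), 9.12040901184082) dir -80.94 zmax 0.016
forks 361 mean [0.639  0.0549 0.0658] rect ((0.6414645314216614, 0.05390758067369461), (0.04673214256763458, 0.12172718346118927), 9.20296573638916) dir -81.53 zmax 0.081
forkL 186 mean [0.6317 0.1035 0.0655] rect ((0.6331248879432678, 0.10525736212730408), (0.04674767702817917, 0.01796763576567173), 9.901256561279297) dir -173.52 zmax 0.079
forkR 175 mean [0.6468 0.0032 0.0661] rect ((0.6490287780761719, 0.0031231259927153587), (0.045701440423727036, 0.01743604615330696), 11.289078712463379) dir -167.18 zmax 0.081
tall 537 mean [0.6378 0.0547 0.0561] rect ((0.6407780647277832, 0.05360542982816696), (0.047005198895931244, 0.12184290587902069), 8.547213554382324) dir -81.33 zmax 0.081
table z -0.000981022368296832
```

```bash
cat >> h.py <<'E'
def plan(x,y,z,yaw):
    s=manip.observe(); M=R.from_quat(s['eef_rot']); m=M.as_matrix()
    sh=m.T@(np.array([x,y,z])-s['ee_pos'])
    cur=np.degrees(np.arctan2(m[1,1],m[0,1])); d=(yaw-cur+90)%180-90   # world-up turn
    print('t',s['t'],'p',s['ee_pos'].round(4),'tooly yaw',cur.round(2),'F',s['ft_force'].round(1),'grip',round(s['grip_width'],3),'q6',s['joint_pos'].round(2))
    print('tx,ty,tz',(sh/.15).round(4),'twist',round(-d/180,4),'tilt',m[2].round(4))
E
python3 - <<'E'
from h import *
plan(.452,.167,.15,12.1)
plan(.64,.0535,.2,9.1)
E
```

```text
t 0.1 p [0.1292 0.5086 0.2556] tooly yaw 75.75 F [ 0.5 -0.1  0.3] grip 1.005 q6 [ 1.25  0.05  1.4   0.    1.69 -0.07]
tx,ty,tz [-2.6467 -1.6765  0.7059] twist 0.3536 tilt [ 1.0e-04 -1.4e-03 -1.0e+00]
t 0.1 p [0.1292 0.5086 0.2556] tooly yaw 75.75 F [ 0.5 -0.1  0.3] grip 1.005 q6 [ 1.25  0.05  1.4   0.    1.69 -0.07]
tx,ty,tz [-4.0477 -2.1018  0.373 ] twist 0.3703 tilt [ 1.0e-04 -1.4e-03 -1.0e+00]
```

Request:
step_arm([
  {"tx": -0.3, "ty": -0.19, "tz": 0, "twist": 0.045, "claw": 1},
  {"tx": -0.6, "ty": -0.38, "tz": 0, "twist": 0.09, "claw": 1},
  {"tx": -0.9, "ty": -0.57, "tz": 0, "twist": 0.135, "claw": 1},
  {"tx": -1, "ty": -0.85, "tz": 0.1, "twist": 0.18, "claw": 1},
  {"tx": -1, "ty": -1, "tz": 0.2, "twist": 0.225, "claw": 1},
])

```text
t: 0.6
ee_pos: [0.2389, 0.3239, 0.2254]
eef_rot: [0.464, 0.886, -0.001, 0.001]
ft_force: [0.4, -0.1, 0.1]
grip_width: 1.003
```

Run:
```python
from h import *
plan(.452,.167,.15,12.1)
```

```text
t 0.6 p [0.2389 0.3239 0.2254] tooly yaw 34.73 F [ 0.4 -0.1  0.1] grip 1.003 q6 [ 0.84 -0.29  1.78 -0.    1.66  0.24]
tx,ty,tz [-1.6681  0.5719  0.5047] twist 0.1257 tilt [-1.4e-03 -5.0e-04 -1.0e+00]
```

Request:
step_arm([
  {"tx": -0.3, "ty": 0.1, "tz": 0.1, "twist": 0.04, "claw": 1},
  {"tx": -0.6, "ty": 0.2, "tz": 0.2, "twist": 0.08, "claw": 1},
  {"tx": -0.9, "ty": 0.3, "tz": 0.3, "twist": 0.126, "claw": 1},
  {"tx": -1, "ty": 0.4, "tz": 0.35, "twist": 0.126, "claw": 1},
])

```text
t: 1.0
ee_pos: [0.3752, 0.2318, 0.1716]
eef_rot: [0.632, 0.775, -0.001, 0.001]
ft_force: [-0.3, 0.7, -0.2]
grip_width: 0.998
```

Run:
```python
from h import *
plan(.452,.167,.15,12.1)
```

```text
t 1.0 p [0.3752 0.2318 0.1716] tooly yaw 11.62 F [-0.3  0.7 -0.2] grip 0.998 q6 [ 0.47 -0.14  1.76 -0.    1.53  0.27]
tx,ty,tz [-0.5257  0.415   0.1446] twist -0.0027 tilt [-0.0028 -0.0014 -1.    ]
```

Request:
step_arm([
  {"tx": -0.26, "ty": 0.2, "tz": 0.07, "twist": -0.003, "claw": 1},
  {"tx": -0.526, "ty": 0.415, "tz": 0.1, "twist": -0.003, "claw": 1},
  {"tx": -0.526, "ty": 0.415, "tz": 0.1, "twist": -0.003, "claw": 1},
  {"tx": -0.526, "ty": 0.415, "tz": 0.1, "twist": -0.003, "claw": 1},
])

```text
t: 1.4
ee_pos: [0.4523, 0.1661, 0.1559]
eef_rot: [0.629, 0.777, -0.002, 0.0]
ft_force: [-0.1, 0.1, 0.7]
grip_width: 1.0
```

Run:
```python
from h import *
snap('wrist','w1.png')
im,W=cloud('wrist','w1.png')
plan(.452,.167,.027,12.1)
k=(W[...,2]>.012)&(W[...,2]<.04)&(abs(W[...,0]-.452)<.05)&(abs(W[...,1]-.167)<.12)
P=W[k]; print(k.sum(),P.mean(0),cv2.minAreaRect(P[:,:2].astype(np.float32)),np.percentile(P[:,2],[5,50,95]))
k&=abs((W[...,1]-.167))<.06
P=W[k];m=P.mean(0);e=np.linalg.svd(P[:,:2]-m[:2],full_matrices=False)[2][0];print(m,np.degrees(np.arctan2(e[1],e[0])),cv2.minAreaRect(P[:,:2].astype(np.float32)))
```

```text
t 1.45 p [0.4517 0.1669 0.1563] tooly yaw 12.1 F [0.3 0.8 0.3] grip 0.999 q6 [ 0.28 -0.01  1.67 -0.    1.49  0.07]
tx,ty,tz [0.0021 0.0043 0.8618] twist 0.0 tilt [-0.0024 -0.0027 -1.    ]
4520 [0.45182936 0.17745958 0.02105326] ((0.45409610867500305, 0.16805578768253326), (0.026044990867376328, 0.19988863170146942), 12.228965759277344) [0.01612349 0.02106161 0.02599342]
[0.45326946 0.17085316 0.01996741] 102.59411177854079 ((0.4541122615337372, 0.16697576642036438), (0.017732396721839905, 0.12572316825389862), 12.60726547241211)
```

View pics/w1.png

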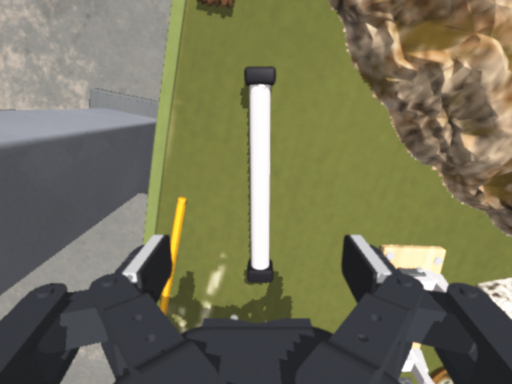

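The wrist view shows the thick tube midway between the pads, with its caps at (260,75) and (260,270). I'll descend and grip it.

Request:
step_arm([
  {"tx": 0, "ty": 0.012, "tz": 0.3, "twist": 0, "claw": 1},
  {"tx": 0, "ty": 0.012, "tz": 0.6, "twist": 0, "claw": 1},
  {"tx": 0, "ty": 0.012, "tz": 0.8, "twist": 0, "claw": 0.6},
  {"tx": 0, "ty": 0.012, "tz": 0.855, "twist": 0, "claw": 0.5},
  {"tx": 0, "ty": 0.012, "tz": 0.855, "twist": 0, "claw": 0.4},
  {"tx": 0, "ty": 0.012, "tz": 0.855, "twist": 0, "claw": 0},
  {"tx": 0, "ty": 0.012, "tz": 0.855, "twist": 0, "claw": 0},
  {"tx": 0, "ty": 0.012, "tz": 0.855, "twist": 0, "claw": 0},
  {"tx": 0, "ty": 0.012, "tz": 0.855, "twist": 0, "claw": 0},
  {"tx": 0, "ty": 0.012, "tz": 0.855, "twist": 0, "claw": 0},
])

```text
t: 2.45
ee_pos: [0.4546, 0.1677, 0.0305]
eef_rot: [0.629, 0.778, 0.0, 0.001]
ft_force: [-1.7, 1.2, 7.3]
grip_width: 0.189
```

Request:
step_arm([
  {"tx": 0, "ty": 0, "tz": 0, "twist": 0, "claw": 0},
  {"tx": 0, "ty": 0, "tz": -0.1, "twist": 0, "claw": 0},
  {"tx": 0, "ty": 0, "tz": -0.4, "twist": 0, "claw": 0},
  {"tx": 0, "ty": 0, "tz": -0.7, "twist": 0, "claw": 0},
  {"tx": 0, "ty": 0, "tz": -1, "twist": 0, "claw": 0},
  {"tx": 0, "ty": 0, "tz": -1, "twist": 0, "claw": 0},
  {"tx": 0, "ty": 0, "tz": -1, "twist": 0, "claw": 0},
])

```text
t: 3.15
ee_pos: [0.4548, 0.1679, 0.1819]
eef_rot: [0.629, 0.778, 0.001, 0.002]
ft_force: [-0.3, 0.2, -1.5]
grip_width: 0.184
```

Run:
```python
from h import *
plan(.452,.167,.18,12.1)
plan(.64,.0535,.18,9.1)
snap('wrist','w2.png')
```

```text
t 3.15 p [0.4548 0.1679 0.1819] tooly yaw 12.11 F [-0.3  0.2 -1.5] grip 0.184 q6 [ 0.28 -0.03  1.63 -0.    1.53  0.07]
tx,ty,tz [-0.0021 -0.0196  0.0124] twist 0.0 tilt [-0.0014  0.0048 -1.    ]
t 3.15 p [0.4548 0.1679 0.1819] tooly yaw 12.11 F [-0.3  0.2 -1.5] grip 0.184 q6 [ 0.28 -0.03  1.63 -0.    1.53  0.07]
tx,ty,tz [-1.0048  1.0471  0.019 ] twist 0.0167 tilt [-0.0014  0.0048 -1.    ]
```

View pics/w2.png

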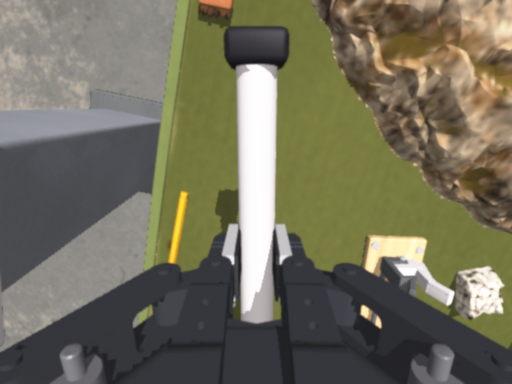

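The tube is held straight between the pads, running from (257,50) to (257,320). Next I'll locate the seat from the holder's depth profile.

```bash
python3 - <<'E'
from h import *
a=np.radians(9.15); c=np.array([.6364,.0533]); ex=np.array([np.cos(a),np.sin(a)]); ey=np.array([-ex[1],ex[0]])
for n,f in(('top','top0.png'),('side','side0.png'),('wrist','w2.png')):
    im,W=cloud(n,f)
    L=np.dstack([(W[...,:2]-c)@ex,(W[...,:2]-c)@ey,W[...,2]])
    k=(abs(L[...,0])<.06)&(abs(L[...,1])<.09)&(L[...,2]>.004)&(L[...,2]<.12)
    P=L[k]; C=im[k].astype(int)
    print(n,'board x',np.percentile(P[P[:,2]<.014][:,0],[1,99]).round(4),'y',np.percentile(P[P[:,2]<.014][:,1],[1,99]).round(4))
    for lo,hi in((.014,.026),(.026,.036),(.036,.046),(.046,.056),(.056,.066),(.066,.074),(.074,.09)):
        for s in(1,-1,0):
            m=(P[:,2]>=lo)&(P[:,2]<hi)&((P[:,1]*s>.035) if s else (abs(P[:,1])<.035)); q=P[m]
            if len(q)<4: continue
            b=C[m].max(1)>120
            o=[]
            for nm,bb in(('light',b),('dark',~b)):
                if bb.sum()>2: o.append((nm,int(bb.sum()),'x',(np.percentile(q[bb,0],[2,50,98])*1000).round(1).tolist(),'y',(np.percentile(q[bb,1],[2,98])*1000).round(0).tolist()))
            print(lo,s,o)
E
python3 - <<'E'
import cv2
a=cv2.imread('pics/top0.png')[125:200,195:300]; b=cv2.imread('pics/side0.png')[150:240,265:360]
cv2.imwrite('pics/c.png',__import__('numpy').hstack([cv2.resize(a,(400,286*400//400)),cv2.resize(b,(302,286))]))
E
```

```text
top board x [-0.0329  0.0324] y [-0.0789  0.0784]
0.014 1 [('light', 12, 'x', [-18.3, -8.1, 2.5], 'y', [37.0, 59.0]), ('dark', 16, 'x', [-18.4, -17.3, -14.0], 'y', [37.0, 55.0])]
0.014 -1 [('light', 26, 'x', [-18.4, -12.5, 17.4], 'y', [-61.0, -36.0]), ('dark', 14, 'x', [-18.1, -17.5, -16.7], 'y', [-59.0, -44.0])]
0.014 0 [('light', 85, 'x', [-17.9, -15.1, -11.9], 'y', [-34.0, 32.0]), ('dark', 30, 'x', [-17.0, -15.8, -14.4], 'y', [7.0, 35.0])]
0.026 1 [('light', 41, 'x', [-17.9, 8.9, 14.1], 'y', [43.0, 59.0]), ('dark', 15, 'x', [-18.6, -17.7, -9.6], 'y', [43.0, 57.0])]
0.026 -1 [('light', 38, 'x', [-14.3, 7.9, 13.7], 'y', [-56.0, -43.0]), ('dark', 13, 'x', [-18.2, -17.7, -16.8], 'y', [-60.0, -44.0])]
0.036 1 [('light', 14, 'x', [-10.0, 12.9, 17.9], 'y', [43.0, 59.0]), ('dark', 10, 'x', [-18.6, -18.1, -17.0], 'y', [43.0, 57.0])]
0.036 -1 [('light', 12, 'x', [11.8, 13.1, 13.9], 'y', [-57.0, -45.0]), ('dark', 10, 'x', [-18.1, -17.7, -17.0], 'y', [-60.0, -45.0])]
0.046 1 [('light', 21, 'x', [-18.1, 12.0, 14.7], 'y', [43.0, 59.0]), ('dark', 20, 'x', [-17.9, -17.1, -13.5], 'y', [43.0, 57.0]
[... 3340 characters left out ...]
, 'x', [-17.4, -16.7, -12.1], 'y', [43.0, 60.0])]
0.036 1 [('light', 123, 'x', [-12.4, 14.3, 24.7], 'y', [42.0, 61.0]), ('dark', 101, 'x', [-17.4, -16.6, 13.5], 'y', [44.0, 61.0])]
0.046 1 [('light', 146, 'x', [-12.7, 14.3, 20.8], 'y', [44.0, 61.0]), ('dark', 87, 'x', [-17.3, -16.2, -1.4], 'y', [47.0, 61.0])]
0.056 1 [('light', 205, 'x', [-14.5, 16.9, 22.6], 'y', [43.0, 60.0]), ('dark', 147, 'x', [-16.6, -10.4, -3.3], 'y', [46.0, 61.0])]
0.066 1 [('light', 172, 'x', [18.6, 21.7, 28.8], 'y', [43.0, 57.0]), ('dark', 40, 'x', [-15.6, -11.9, -6.2], 'y', [51.0, 61.0])]
0.074 1 [('light', 62, 'x', [-15.1, 23.3, 27.2], 'y', [44.0, 59.0]), ('dark', 43, 'x', [-17.4, -15.2, -11.0], 'y', [55.0, 60.0])]
```

View pics/c.png

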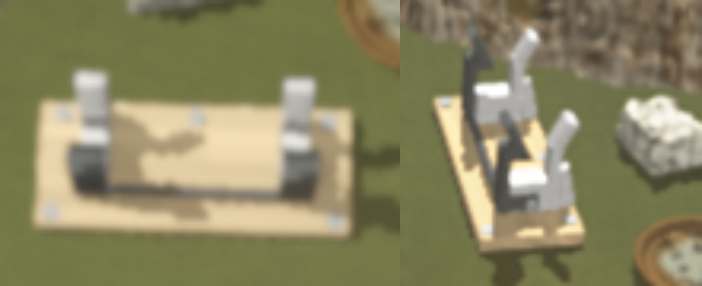

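The crop shows a dark jaw with leaning noses on the robot side, bright flared prongs on the far side, and both forks free. The depth profile puts the seat about 1 mm in +x from the board centre.

Run:
```python
from h import *
plan(.6374,.0534,.15,9.15)
im,W=cloud('wrist','w2.png'); z=np.load('pics/w2.npz'); M=R.from_quat(z['q']).as_matrix()
T=(W-z['p'])@M
k=(abs(T[...,1])<.012)&(T[...,2]<.05)&(T[...,2]>-.02)&(im.min(2)>150)&(abs(T[...,0])<.09)
P=T[k]; print(k.sum()); 
for lo in np.arange(-.09,.09,.015):
    q=P[(P[:,0]>=lo)&(P[:,0]<lo+.015)]
    if len(q)>5: print(lo.round(3),len(q),np.percentile(q[:,2],[3,50]).round(4),q[:,1].min().round(4),q[:,1].max().round(4))
k=(abs(T[...,1])<.03)&(abs(T[...,2]-.01)<.03); print('x range',np.nanpercentile(T[k][:,0],[0.2,99.8]))
```

```text
t 3.2 p [0.4541 0.1677 0.1801] tooly yaw 12.11 F [-0.   0.1 -1.4] grip 0.182 q6 [ 0.28 -0.03  1.63 -0.    1.53  0.07]
tx,ty,tz [-1.0013  1.035   0.2038] twist 0.0164 tilt [-0.0017  0.0013 -1.    ]
9262
-0.045 473 [0.0082 0.0099] -0.009 0.0067
-0.03 745 [0.0081 0.0098] -0.0089 0.0066
-0.015 770 [0.0082 0.0097] -0.0103 0.0063
0.0 1321 [-0.012   0.0094] -0.012 0.012
0.015 1059 [0.0082 0.0099] -0.0093 0.0081
0.03 1161 [0.008  0.0098] -0.009 0.0082
0.045 1280 [0.008  0.0098] -0.0093 0.008
0.06 1401 [0.0078 0.0098] -0.0093 0.0081
0.075 1052 [0.0078 0.0097] -0.0092 0.008
x range [-0.04062631  0.09999785]
```

Request:
step_arm([
  {"tx": -0.2, "ty": 0.21, "tz": 0, "twist": 0.0164, "claw": 0},
  {"tx": -0.4, "ty": 0.42, "tz": 0, "twist": 0.0164, "claw": 0},
  {"tx": -0.6, "ty": 0.63, "tz": 0, "twist": 0.0164, "claw": 0},
  {"tx": -0.8, "ty": 0.84, "tz": 0.04, "twist": 0.0164, "claw": 0},
  {"tx": -0.95, "ty": 0.97, "tz": 0.08, "twist": 0.0164, "claw": 0},
  {"tx": -1, "ty": 1, "tz": 0.1, "twist": 0.0164, "claw": 0},
  {"tx": -1, "ty": 1, "tz": 0.1, "twist": 0.0164, "claw": 0},
])

```text
t: 3.9
ee_pos: [0.6316, 0.0517, 0.1625]
eef_rot: [0.649, 0.761, -0.002, -0.001]
ft_force: [-0.8, 0.4, -0.5]
grip_width: 0.187
```

Run:
```python
from h import *
snap('wrist','w3.png'); snap('side','s3.png')
plan(.6374,.0534,.118,9.15)
im,W=cloud('wrist','w3.png')
a=np.radians(9.15); c=np.array([.6364,.0533]); ex=np.array([np.cos(a),np.sin(a)]); ey=np.array([-ex[1],ex[0]])
L=np.dstack([(W[...,:2]-c)@ex,(W[...,:2]-c)@ey,W[...,2]])
k=(abs(L[...,0])<.06)&(L[...,1]>.03)&(L[...,1]<.075)&(L[...,2]>.014)&(L[...,2]<.085)
P=L[k]*1000
for lo in range(20,84,8):
    q=P[(P[:,2]>=lo)&(P[:,2]<lo+8)]; n=q[q[:,0]<2]; r=q[q[:,0]>=5]
    print(lo,len(n),np.percentile(n[:,0],[2,98]).round(1) if len(n)>4 else '',len(r),np.percentile(r[:,0],[2,98]).round(1) if len(r)>4 else '', np.percentile(q[:,1],[2,98]).round(1) if len(q)>4 else '')
t=(abs(L[...,0])<.03)&(L[...,2]>.1)&(im.min(2)>150)&(abs(L[...,1]-.06)<.025); print('tube x',np.percentile(L[t][:,0],[2,98]),t.sum())
b=(L[...,2]>.004)&(L[...,2]<.014)&(abs(L[...,0])<.06)&(L[...,1]<.1)&(L[...,1]>.03);print('board',np.percentile(L[b][:,0],[1,99]),L[b][:,1].max())
```

```text
t 4.0 p [0.6313 0.0532 0.1646] tooly yaw 9.18 F [-0.2  0.1 -0.6] grip 0.187 q6 [ 0.03  0.4   1.18 -0.    1.56 -0.13]
tx,ty,tz [-0.0047  0.0408  0.3107] twist 0.0002 tilt [-1.e-03 -7.e-04 -1.e+00]
20 0  11 [12.3 20.5] [55.7 55.8]
28 0  81 [10.5 14.1] [42.9 55.4]
36 0  23 [14.  20.3] [44.3 55.8]
44 0  14 [14.  14.7] [43.8 55.6]
52 0  66 [14.  19.6] [43.  55.8]
60 0  128 [16.1 23.8] [42.9 55.8]
68 0  267 [20.4 29.4] [42.5 55.5]
76 0  3  
tube x [-0.01400104  0.00264715] 4443
board [-0.03107803  0.03409176] 0.0790825699058005
```

View pics/w3.png

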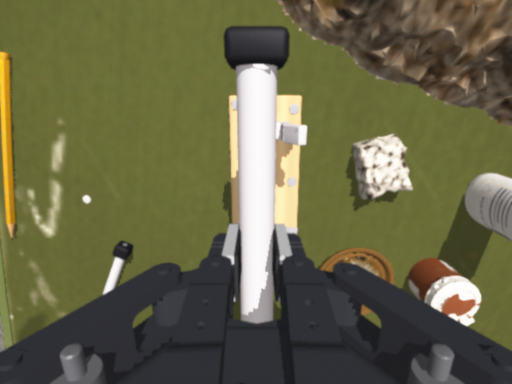

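Wrist view: the tube sits over the holder, with its cap at (257,48), and the far fork's prong at (290,133) just to its right. I need about 7 mm more towards the prong, then I'll lower to just above the mouth.

Request:
step_arm([
  {"tx": 0, "ty": 0.047, "tz": 0.1, "twist": 0, "claw": 0},
  {"tx": 0, "ty": 0.047, "tz": 0.25, "twist": 0, "claw": 0},
  {"tx": 0, "ty": 0.047, "tz": 0.31, "twist": 0, "claw": 0},
  {"tx": 0, "ty": 0.047, "tz": 0.31, "twist": 0, "claw": 0},
  {"tx": 0, "ty": 0.047, "tz": 0.31, "twist": 0, "claw": 0},
])

```text
t: 4.5
ee_pos: [0.6383, 0.0547, 0.1187]
eef_rot: [0.648, 0.762, -0.0, 0.0]
ft_force: [0.5, -0.1, -0.8]
grip_width: 0.183
```

Run:
```python
from h import *
plan(.6383,.0535,.059,9.15)
snap('side','s4.png')
a=cv2.imread('pics/s4.png')[120:250,240:370]; cv2.imwrite('pics/s4c.png',cv2.resize(a,(520,520),interpolation=cv2.INTER_CUBIC))
```

```text
t 4.5 p [0.6383 0.0547 0.1187] tooly yaw 9.21 F [ 0.5 -0.1 -0.8] grip 0.183 q6 [ 0.03  0.45  1.21 -0.    1.48 -0.13]
tx,ty,tz [-0.0072 -0.0011  0.3979] twist 0.0004 tilt [-1.e-03 -1.e-04 -1.e+00]
```

View pics/s4c.png

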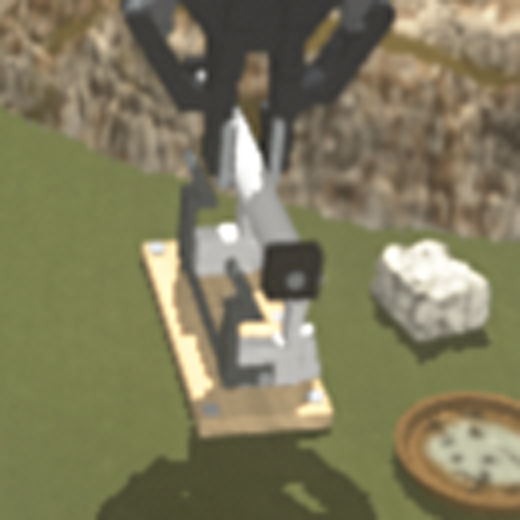

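The side crop shows the tube's near cap at (290,270), above the fork mouth between jaw and prong. I'll push straight down in small rows.

Request:
step_arm([
  {"tx": -0.007, "ty": 0, "tz": 0.06, "twist": 0, "claw": 0},
  {"tx": -0.007, "ty": 0, "tz": 0.12, "twist": 0, "claw": 0},
  {"tx": -0.007, "ty": 0, "tz": 0.18, "twist": 0, "claw": 0},
  {"tx": -0.007, "ty": 0, "tz": 0.22, "twist": 0, "claw": 0},
  {"tx": -0.007, "ty": 0, "tz": 0.22, "twist": 0, "claw": 0},
])

```text
t: 5.05
ee_pos: [0.6397, 0.0536, 0.0861]
eef_rot: [0.648, 0.762, 0.001, 0.002]
ft_force: [4.9, 0.5, -1.4]
grip_width: 0.189
```

Request:
step_arm([
  {"tx": 0, "ty": 0, "tz": 0.05, "twist": 0, "claw": 0},
  {"tx": 0, "ty": 0, "tz": 0.1, "twist": 0, "claw": 0},
  {"tx": 0, "ty": 0, "tz": 0.14, "twist": 0, "claw": 0},
  {"tx": 0, "ty": 0, "tz": 0.18, "twist": 0, "claw": 0},
  {"tx": 0, "ty": 0, "tz": 0.18, "twist": 0, "claw": 0},
])

```text
t: 5.55
ee_pos: [0.6403, 0.0535, 0.0595]
eef_rot: [0.648, 0.762, 0.001, 0.002]
ft_force: [2.6, 0.2, 3.8]
grip_width: 0.183
```

Run:
```python
from h import *
plan(.6383,.0535,.059,9.15)
snap('side','s5.png');snap('wrist','w5.png')
a=cv2.imread('pics/s5.png')[120:250,240:370]; cv2.imwrite('pics/s5c.png',cv2.resize(a,(520,520),interpolation=cv2.INTER_CUBIC))
im,W=cloud('wrist','w5.png'); z=np.load('pics/w5.npz'); M=R.from_quat(z['q']).as_matrix(); T=(W-z['p'])@M
k=(abs(T[...,1])<.012)&(T[...,2]<.03)&(T[...,2]>-.02)&(im.min(2)>150)&(T[...,0]<-.02)&(T[...,0]>-.04)
k2=(abs(T[...,1])<.012)&(T[...,2]<.03)&(T[...,2]>-.02)&(im.min(2)>150)&(T[...,0]>.06)&(T[...,0]<.08)
for q in(k,k2): print(q.sum(),'tube top z',np.percentile(W[q][:,2],97),'tool y',np.percentile(T[q][:,1],[2,98]))
```

```text
t 5.55 p [0.6403 0.0535 0.0595] tooly yaw 9.2 F [2.6 0.2 3.8] grip 0.183 q6 [ 0.03  0.51  1.25 -0.    1.37 -0.13]
tx,ty,tz [ 0.0019 -0.0132  0.0034] twist 0.0003 tilt [-0.0015  0.0052 -1.    ]
781 tube top z 0.05139791583372704 tool y [-0.00884885  0.00432666]
1882 tube top z 0.051545001447745147 tool y [-0.00877778  0.00763501]
```

View pics/s5c.png

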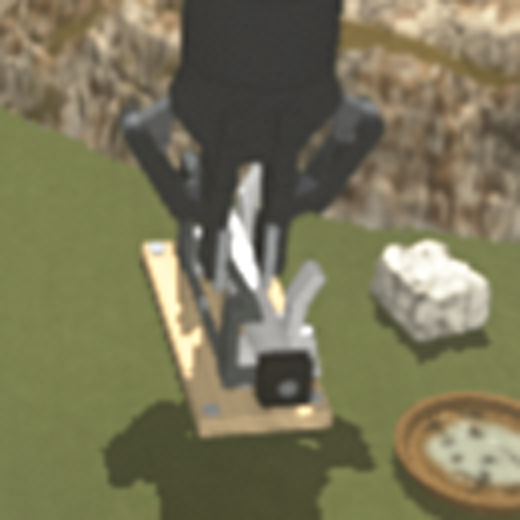

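The side crop shows the tube down in the forks, with its cap at (285,375). The wrist depth puts its axis at 42.4 mm. I'll nudge it down slightly, release, and rise.

Request:
step_arm([
  {"tx": 0, "ty": -0.006, "tz": 0.01, "twist": 0, "claw": 0},
  {"tx": 0, "ty": -0.006, "tz": 0.01, "twist": 0, "claw": 0},
  {"tx": 0, "ty": -0.006, "tz": 0.0, "twist": 0, "claw": 0.4},
  {"tx": 0, "ty": -0.006, "tz": 0.0, "twist": 0, "claw": 0.4},
  {"tx": 0, "ty": -0.006, "tz": 0.0, "twist": 0, "claw": 0.4},
  {"tx": 0, "ty": -0.006, "tz": 0.0, "twist": 0, "claw": 0.4},
])

```text
t: 6.25
ee_pos: [0.6389, 0.0533, 0.0587]
eef_rot: [0.648, 0.761, 0.001, 0.002]
ft_force: [-1.4, 0.1, 1.2]
grip_width: 0.399
```

Request:
step_arm([
  {"tx": 0, "ty": 0, "tz": -0.1, "twist": 0, "claw": 0.4},
  {"tx": 0, "ty": 0, "tz": -0.3, "twist": 0, "claw": 0.4},
  {"tx": 0, "ty": 0, "tz": -0.6, "twist": 0, "claw": 0.4},
  {"tx": 0, "ty": 0, "tz": -0.9, "twist": 0, "claw": 0.4},
  {"tx": 0.4, "ty": -0.3, "tz": -1, "twist": 0, "claw": 0.4},
  {"tx": 0.7, "ty": -0.6, "tz": -1, "twist": 0, "claw": 0.4},
  {"tx": 1, "ty": -0.9, "tz": -1, "twist": 0, "claw": 0.4},
  {"tx": 1, "ty": -1, "tz": -1, "twist": 0, "claw": 0.4},
])

```text
t: 7.05
ee_pos: [0.4776, 0.1722, 0.209]
eef_rot: [0.648, 0.762, 0.002, 0.002]
ft_force: [0.2, 0.9, 0.4]
grip_width: 0.4
```

Run:
```python
from h import *
snap('side','s6.png');snap('top','t6.png')
plan(.6383,.0535,.2,9.15)
a=cv2.imread('pics/s6.png')[140:250,255:365]; b=cv2.imread('pics/t6.png')[120:310,120:400]
cv2.imwrite('pics/f.png',np.hstack([cv2.resize(a,(340,340),interpolation=cv2.INTER_CUBIC),cv2.resize(b,(450,340))]))
ang=np.radians(9.15); c=np.array([.6364,.0533]); ex=np.array([np.cos(ang),np.sin(ang)]); ey=np.array([-ex[1],ex[0]])
for n,f in(('top','t6.png'),('side','s6.png')):
    im,W=cloud(n,f); L=np.dstack([(W[...,:2]-c)@ex,(W[...,:2]-c)@ey,W[...,2]])*1000
    k=(abs(L[...,1])<38)&(L[...,2]>38)&(L[...,2]<75)&(abs(L[...,0])<25); P=L[k]
    print(n,'tube mid x',np.percentile(P[:,0],[2,50,98]),'z top',np.percentile(P[:,2],95))
    for s in(1,-1):
        q=P[P[:,1]*s>10]; print(s,q[:,0].mean(),np.percentile(q[:,2],95))
    k=(abs(L[...,0])<25)&(L[...,2]>35)&(L[...,2]<62)&(abs(L[...,1])<130); print('y ends',np.percentile(L[k][:,1],[.3,99.7]))
    k=(L[...,2]>72)&(L[...,2]<85)&(L[...,0]<0)&(abs(L[...,0])<30)&(abs(L[...,1])<70); print('jaw top x',np.percentile(L[k][:,0],[5,50,95]))
    k=(W[...,2]>.006)&(W[...,2]<.05)&(abs(W[...,0]-.476)<.08)&(abs(W[...,1]+.135)<.12)
    print('thin',cv2.minAreaRect(W[k][:,:2].astype(np.float32)))
```

```text
t 7.15 p [0.475  0.1732 0.2085] tooly yaw 9.45 F [-0.3 -0.8 -0.1] grip 0.397 q6 [ 0.28  0.01  1.53 -0.    1.59  0.11]
tx,ty,tz [-0.966   0.9429  0.0591] twist 0.0017 tilt [-4.0e-04  2.3e-03 -1.0e+00]
top tube mid x [-7.41435497 -0.78096279  9.38867927] z top 51.31792727083163
1 -0.1693552819053264 51.39628464922633
-1 -0.1359383010244555 51.144928453319494
y ends [-98.25937201  99.4881097 ]
jaw top x [-17.71601703 -15.15862755 -11.04126376]
thin ((0.4765092134475708, -0.14775699377059937), (0.07483451068401337, 0.21734841167926788), 2.747541666030884)
side tube mid x [-5.148054    2.59743093 11.65939659] z top 51.52921978224384
1 1.2401246644109174 51.35815812095897
-1 5.227797534233027 51.55933263301739
y ends [-101.6459931    98.10988001]
jaw top x [-15.63535728 -12.76618793  -9.03198813]
thin ((0.4659861922264099, -0.14631319046020508), (0.1036614179611206, 0.21690736711025238), 0.6591041684150696)
```

View pics/f.png

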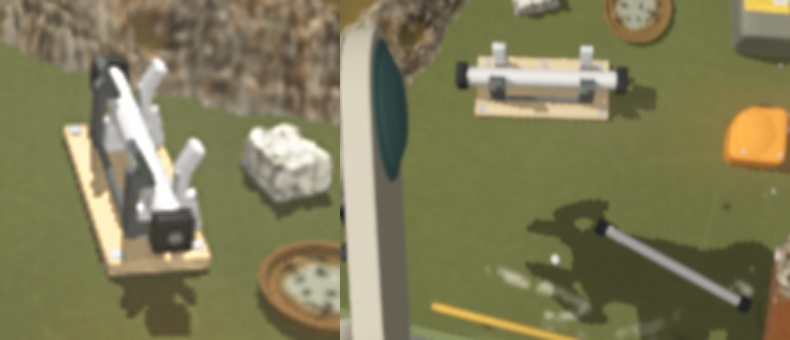

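The tube lies in both forks with the jaw back in its original position: its top is at x −17.7…−11 mm, against about −18…−12 before. The thin tube is unmoved. Handing in.

```bash
python3 -c "
from h import *
im,W=cloud('top','t6.png');P=W[238:296,278:380].reshape(-1,3);P=P[(P[:,2]>.006)&(P[:,2]<.05)];print(cv2.minAreaRect(P[:,:2].astype(np.float32)))
print(manip.sign_off())"
```

```text
((0.47618624567985535, -0.1347164511680603), (0.2005823850631714, 0.016233479604125023), 74.58768463134766)
the job is handed in; nothing more can be done
None
```

The thick tube is in the clip holder and the job is handed in at about 7 s on the robot's clock. I gripped it at its centre, lined it up with the holder and pushed it straight down past the jaw. I then released it and moved the arm clear, so it touches nothing.

Last checks before handing in:
- **Height:** the tube's top is at 51.3–51.5 mm, so its axis is at about 42.4 mm against 42 mm for the seat.
- **Along the forks:** its ends are at about ±99 mm, so it is centred to within about 2 mm. It is level and parallel to the forks in the pictures.
- **Across the forks:** the top camera puts it about 1 mm from the board centre. The side camera reads about 2–3 mm further towards the prong, a difference that it also showed for the board, so it looks like calibration.
- **Jaw:** its top is within about 1 mm of where it was before the push, so it looks shut. I could not read the joint itself.
- **Thin tube:** its centre is at (0.4762, −0.1347) m, against (0.4765, −0.1348) m at the start, so it has not moved. An earlier, wider measurement window read it wrongly because it picked up other things.

The highest force I saw at the end of a move was about 7 N at the wrist, while gripping the tube on the table.

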